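Pull the dust cabinet's sash down with the hook pole

TASK

Take the hook pole from its cradle, bring its hook in beneath the white lamp bar and hook it into the eye on the yellow sash of the green dust cabinet. Draw the sash fully down with the hook so that the plane inside is shut in, then unhook and lay the pole back in its cradle, in both saddles, as it lay before. Never touch the sash with the gripper or arm, and leave the plane and the other things on the bench where they are.

Things in the scene. Friction and masses are not known exactly. Their poses are not given: they have to be found in the camera images.
- hook_pole: Loose pole, 0.16 kg: square light-wood grip 120 long, 20 x 20, red end cap, brass ferrule, then a dark steel rod 10 thick with a hook at its end. Origin: middle of the wooden grip, on the pole's axis, 60 above the bench in the cradle. +x along the pole to the hook, +z up in the cradle. Fingers find room on the grip from x = -25 to 50; it balances about 40 ahead of the origin
- elbow (a point): Elbow of the hook, at (170, 0, 0) in the pole's frame, where the straight rod ends. From it an 8 thick bar goes 24 along (0.79, 0, -0.61) to the bend at (189, 0, -15). With the pole rising 38 degrees (0.66 rad) toward the hook this bar is level and the prong after it points straight down; so it fits the eye, the bar resting on the ring's near side
- hook_tip (a point): Centre of the prong's round end (radius 4), at (173, 0, -35) in the pole's frame; the prong is 26 long, 8 thick, and runs back from the bend along (-0.61, 0, -0.79)
- cradle: Fixed wooden cradle, base 200 x 90 x 12. Origin: underside centre, on the bench; +x is where the hook points. Saddle at x = -88 holds the grip (seat 50 high, slot 23 wide), saddle at x = 85 the rod (seat 55 high, slot 15 wide); flared cheeks rise to about 77. The laid pole has its origin at about (-40, 0, 60), level, prong downward
- dust_cabinet: Fixed green cabinet 90 deep (x), 200 wide (y), 350 high; origin underside centre, front to its own -x. A white lamp bar, 16 thick, runs along y at x = -198, height 315, on side arms at y = +-104 running back to the cabinet at that height: the pole must pass beneath the bar. The blue vice (165 high) and the jig's red lever (155 high) stand before the cabinet; keep hand and pole clear of them
- eye (a point): Centre of the steel eye (horizontal ring) fixed to the sash, near its top: hole 30 across with a vertical axis, ring bar 6 thick, outer diameter 42, centre 31 in front of the sash face (toward the cabinet's -x) and 110 behind the lamp bar. It moves down with the sash; its axes are parallel to the cabinet's
- sash (a joint): Travel of the yellow sash, m: 0 fully raised (eye 305 above the bench), 0.10 fully down at its stop (eye 205). It starts at 0 to 0.02. It stays where it is left; pulling it down takes 1 to 3 N, lifting it about 9 N
- block_plane: Hand plane, 48 x 165 x 66, loose on the cabinet floor behind the opening under the sash; not to be touched
- tape_measure: Yellow tape measure, 37 x 91 x 66, bystander; origin at its underside centre
- sanding_block: Wooden sanding block, 64 x 111 x 30, bystander; origin at its underside centre
- nail_jar: Glass jar, 66 across, 88 high, bystander; origin at its underside centre
- adjustable_wrench: Steel wrench, 49 x 190 x 12, lying on the bench, bystander

How it is judged:
By the outcome, as a careful person would: the job done as asked, in the order asked, and still so for the second after the job is handed in, with the robot touching nothing.
It also fails if it takes over 72 s, if anything falls off the work surface, if the arm or the gripper's body presses on something with over 40 N, if the wrist force passes 120 N, or if a joint passes its speed limit or range.

ROBOT

A 6-joint arm with a two-finger parallel gripper is mounted at the origin on a cart in front of the work surface, level with it; the furniture and walls round the work are solid. World frame = base frame: x ahead of the robot, y to its left, z up, the work surface at z = 0. Lengths are in mm, angles in rad, forces in N, time in s.
With the tool pointing down it reaches from about 350 to 875 mm from the base axis. Payload 4.2 kg.
Tool frame: the origin (TCP) lies between the finger pads; the fingertips stand 25 mm ahead of it and the grasp point (between the pads) lies 6 mm ahead of it; z points along the fingers, y is the line along which they close (so a half turn about z gives the same grasp; the last joint's range is limited). The gripper opens to 85 mm and grips with 20 to 120 N. Pads are 22 mm wide; open, the fingers measure 114 mm over their backs; the gripper's body (76 mm by 85 mm) begins 54 mm behind the grasp point. The pads swing forward as they close: fully open they stand 13 mm farther back than shut.
Start: joints at [-0.901, 0.385, 0.008, 0, -1.194, -0.259], TCP at [249.602, -572.973, 256.312] pointing down, gripper open.
Joint ranges: [-3.14, 3.14], [-1.21, 2.06], [-1.07, 1.41], [-3.16, 2.05], [-2.99, -0.16], [-3.1, 3.1]. Speed limits (rad/s): [2.79, 2.79, 3.14, 3.14, 3.14, 3.14].

INTERFACE

Orientations are given as a unit quaternion [x, y, z, w].
In Python, from bench import arm gives the robot as it stands.
- The arm moves only by the shell command python3 -m pendant 'ROWS'. ROWS is JSON, a list of rows, each a list of 7 numbers: the shift along the tool's x, y, z in m, then the turn, a rotation vector about the tool's x, y, z in degrees, then the finger opening in m, from 0 to 0.0854. In form: [[x, y, z, wx, wy, wz, fingers], ...]. A call has 1 to 12 rows; each row shifts and turns the commanded pose from where the row before left it, along the tool's axes as they then stand; what a row does not reach is not made up. A row lasts 1/10 s, in which the tool goes at most 50 mm and 8.59 degrees, less where a joint would pass 70% of its speed; a pose out of reach is approached as far as the arm can. A call is refused whole if a number of a shift passes 0.05 or a number of a turn 8.59, either way. A call with a gripper value outside its range is refused whole. The fingers move at their own pace and stop on an object; the grip force is fixed at half the most. Time passes only in rows, so rows that do not move let the fingers close. It gives the time, the measured TCP pose, the force, the opening and the grip force at its end, in the units of the state.
- arm.read_state(): the state, without advancing time (a new reading comes with each control period).
- arm.get_image(name): name is "scene" or "top" or "wrist"; returns a dict with "image" (420x560x3 uint8, red, green, blue), "fx", "fy", "cx", "cy" (pixels), "xyz" and "rotation" of the camera in the world. Camera axes: x right, y down, z forward; pixel columns grow to the right and rows downward; lengths in mm; the calibration is good to about 2 mm. The wrist camera is an equidistant fisheye: a pixel r from the principal point sees the ray r / f radians off the axis. A picture is of the moment at which its call begins. There is no depth.
- arm.job_done(): hands the job in; it is judged then, once.
The state is a dict: "clock": time; "joints": joint angles; "joint_vel": joint speeds; "joint_efforts": joint torques, N m; "position": TCP position; "ee_rot": TCP orientation; "contact_force": force on the tool from outside, world axes, zero at the start; "wrist_torque": the same for the moment, N m; "gripper_width": finger opening in mm; "grasp_force": force on a finger pad.
Only numpy, scipy, OpenCV 4.12 (cv2) and the standard library are available. Lean on these libraries where they do the work, as an engineer would, in place of code of your own. Each camera call takes 0.05 s, during which the arm holds its last target. There are 200 camera calls.

## Working session

There is one attempt and no reset: what is moved stays moved. The work goes in short steps, Python scripts to look and compute and a shell command to move; the robot and the scene stay as the last step left them, time stands still between calls to the robot, and variables do not carry over. Pictures are saved under pics/ and viewed, at most 10 in all, crops included, and the job is handed in when it is done.

```bash
mkdir -p pics; ls; python3 - <<'E'
from bench import arm
import cv2,json
for n in ("scene","top"):
    d=arm.get_image(n); cv2.imwrite(f"pics/{n}0.png",cv2.cvtColor(d["image"],cv2.COLOR_RGB2BGR))
    print(n,{k:(v if not hasattr(v,'tolist') else v.tolist()) for k,v in d.items() if k!="image"})
print(arm.read_state())
E
```

```text
pics
scene {'fx': 530.8985317260086, 'fy': 530.8985317260086, 'cx': 275.5271281973864, 'cy': 204.37800921000758, 'xyz': [-1000.0499649188752, -689.0976264052896, 1204.732210514007], 'rotation': [0.702483093475821, -0.5174593677017871, 0.2878943731430078, -0.39480392104296824]}
top {'fx': 506.36514598595136, 'fy': 506.36514598595136, 'cx': 284.53540020076343, 'cy': 203.3229125195313, 'xyz': [-205.22311114055583, 0.9787548840428575, 1514.0565520660919], 'rotation': [-0.576923471710584, 0.7745667707491612, -0.2075987245946321, 0.15526878304187677]}
{'clock': 0.1, 'joints': array([-9.01365871e-01,  3.85464595e-01,  6.74935087e-03, -4.38554709e-04,
       -1.19401333e+00, -2.58592017e-01]), 'joint_vel': array([ 0.00039954, -0.00113712,  0.00393474,  0.00176936, -0.00037075,
       -0.00145505]), 'joint_efforts': array([-6.39745540e-04, -3.93321061e+01,  1.88928741e+01,  4.19791907e+00,
       -2.59712069e-03,  2.00192579e-05]), 'position': array([ 249.42992826, -572.54303412,  255.33435689]), 'ee_rot': array([-2.03898308e-01,  9.78991576e-01,  9.55184429e-04, -2.50109909e-04]), 'contact_force': array([ 0.97768634, -0.28835126,  0.23968449]), 'wrist_torque': array([ 0.0114947 ,  0.05428938, -0.01358229]), 'grasp_force': 0.0, 'gripper_width': 85.55773544897714}
```

View pics/scene0.png

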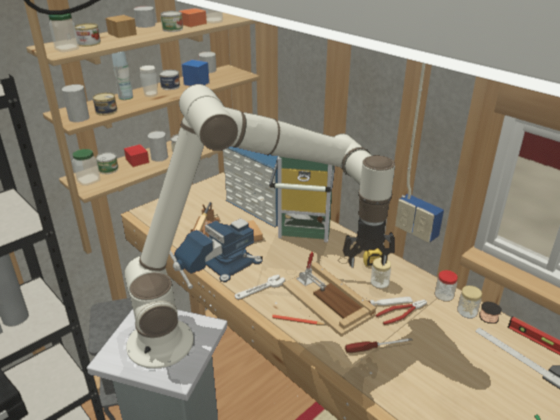

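View pics/top0.png

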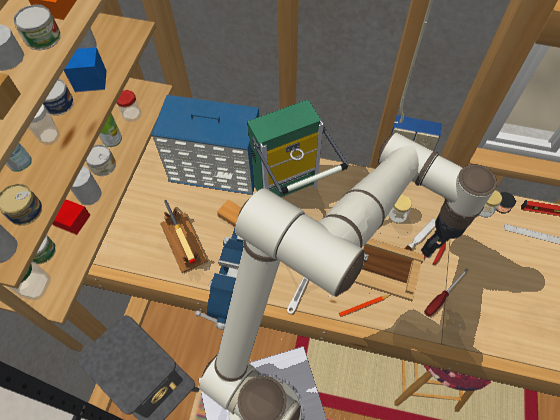

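The pole cradle is at top image (185,240), left of the blue vice. The cabinet is at (285,150), with the eye at (297,154) and the lamp bar running from (285,188) to (345,167). I'll zoom in on these.

```bash
cat > h.py <<'E'
import numpy as np,cv2
from bench import arm
from scipy.spatial.transform import Rotation as R
def ray(d,u,v):
    x=np.array([(u-d["cx"])/d["fx"],(v-d["cy"])/d["fy"],1.])
    return np.array(d["xyz"]),R.from_quat(d["rotation"]).apply(x)
def onz(d,u,v,z):
    o,r=ray(d,u,v); return (o+r*(z-o[2])/r[2]).round(1)
def proj(d,p):
    c=R.from_quat(d["rotation"]).inv().apply(np.array(p,float)-np.array(d["xyz"]))
    return np.array([d["cx"]+d["fx"]*c[0]/c[2],d["cy"]+d["fy"]*c[1]/c[2]]).round(1)
def crop(im,x0,y0,x1,y1,s): return cv2.resize(im[y0:y1,x0:x1],None,fx=s,fy=s,interpolation=cv2.INTER_CUBIC)
E
python3 - <<'E'
from h import *
t=cv2.imread("pics/top0.png"); s=cv2.imread("pics/scene0.png")
a=crop(t,150,190,250,290,4); b=crop(t,235,90,360,215,3.2)
c=crop(s,180,190,280,290,4)[:, :]; d=crop(s,255,150,355,250,4)
cv2.imwrite("pics/c1.png",np.hstack([a,b])); cv2.imwrite("pics/c2.png",np.hstack([c,d]))
E
```

```text
(no output)
```

View pics/c1.png

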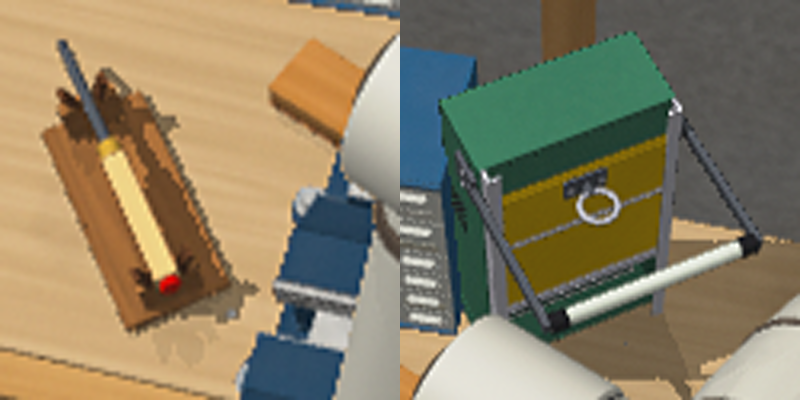

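View pics/c2.png

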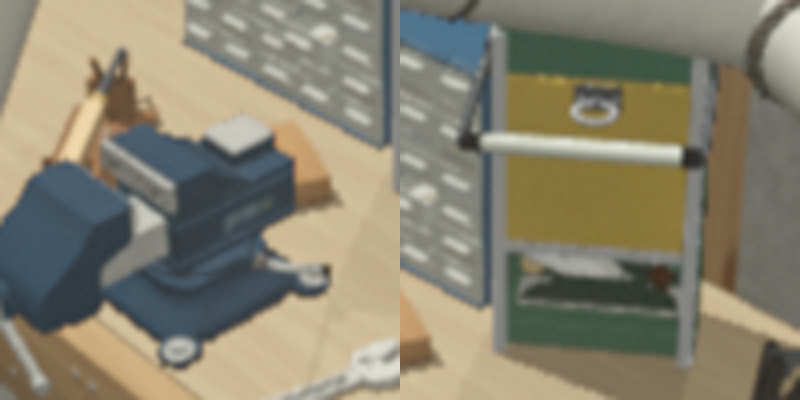

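Crop 1 shows the pole's red cap at top pixel (192,261), its ferrule at (177,227) and its tip at (166,201). The eye is at top (296.9,154.4) and scene (303.8,176.3). The lamp bar ends are visible in both views.

```bash
python3 - <<'E'
from h import *
t=arm.get_image("top"); s=arm.get_image("scene")
def tri(a,b):
    o1,r1=ray(t,*a);o2,r2=ray(s,*b)
    k=np.linalg.lstsq(np.c_[r1,-r2],o2-o1,rcond=None)[0]
    p,q=o1+r1*k[0],o2+r2*k[1]; return ((p+q)/2).round(1),np.linalg.norm(p-q).round(1)
print("eye",tri((296.9,154.4),(303.75,176.25)),[onz(t,296.9,154.4,z) for z in(305,285)])
for a,b in (((286.6,188.4),(276.2,185.5)),((342.8,167.2),(325.7,188.7))): print("lamp",tri(a,b),onz(t,*a,315))
f=lambda x,y:((x-400)/3.2+235,y/3.2+90)
print("top corners FL FR BL BR",[onz(t,*f(*c),350) for c in((487,180),(677,103),(442,103),(632,32))])
im=cv2.cvtColor(t["image"],cv2.COLOR_RGB2HSV); g=lambda x,y:(x/4+150,y/4+190)
# colour centroids: red cap / grip wood
roi=np.zeros(im.shape[:2],np.uint8); roi[195:275,155:215]=255
red=((im[...,0]<6)|(im[...,0]>174))&(im[...,1]>190)&(im[...,2]>120)&(roi>0)
w=(im[...,0]>15)&(im[...,0]<30)&(im[...,2]>200)&(im[...,1]<150)&(roi>0)
n,l,st,ce=cv2.connectedComponentsWithStats(w.astype(np.uint8))
print("red",np.argwhere(red).mean(0)[::-1],red.sum(),[(ce[i].round(1),st[i].tolist()) for i in range(1,n) if st[i][4]>30])
for nm,c,z in(("cap",g(170,283),70),("ferr",g(108,147),68),("elbow",g(63,43),62)): print(nm,onz(t,*c,z))
print("base corners",[onz(t,*g(*c),12) for c in((130,332),(232,285),(45,135),(140,90))])
print("vice",[onz(t,*g(*c),165) for c in((275,285),(380,300),(300,200))])
E
```

```text
eye (array([ 618. , -282.6,  300.1]), np.float64(3.7)) [array([ 613.2, -279.8,  305. ]), array([ 626.8, -284.5,  285. ])]
lamp (array([ 505.5, -216.2,  313.1]), np.float64(0.6)) [ 504.1 -215.6  315. ]
lamp (array([ 521.3, -386.3,  321.4]), np.float64(2.9)) [ 526.2 -389.7  315. ]
top corners FL FR BL BR [array([ 638.1, -183.3,  350. ]), array([ 672.2, -372.9,  350. ]), array([ 733.9, -167. ,  350. ]), array([ 765. , -359.7,  350. ])]
red [191.76923077 260.07692308] 13 [(array([183.8, 227.6]), [155, 195, 60, 80, 2676]), (array([184.3, 243.4]), [176, 228, 18, 32, 199]), (array([210.2, 270. ]), [203, 263, 12, 12, 78])]
cap [480.7  94.7  70. ]
ferr [612.5 119.   68. ]
elbow [722.7 137.4  62. ]
base corners [array([475.8, 137.3,  12. ]), array([492.2,  51.1,  12. ]), array([670.5, 172.1,  12. ]), array([690.2,  87.6,  12. ])]
vice [array([412.3,  16.2, 165. ]), array([379.2, -53.5, 165. ]), array([473.5, -16.7, 165. ])]
```

```bash
cat >> h.py <<'E'
def goal(p,yaw,pitch):   # tool pose carrying pole with heading yaw, pitched up (deg); p = TCP target mm
    return np.array(p,float),R.from_euler('z',yaw,degrees=True)*R.from_euler('y',-pitch,degrees=True)*R.from_matrix(np.array([[-1,0,0],[0,1,0],[0,0,-1.]]))
def show(p,yaw,pitch):
    s=arm.read_state(); P,G=goal(p,yaw,pitch); C=R.from_quat(s["ee_rot"])
    print("t",round(s["clock"],1),"pos",s["position"].round(1),"F",s["contact_force"].round(1),"w",round(s["gripper_width"],1),"gf",round(s["grasp_force"],1),"j",s["joints"].round(2))
    print("shift in tool axes now",C.inv().apply(P-s["position"]).round(1),"in goal axes",G.inv().apply(P-s["position"]).round(1),"turn",np.degrees((C.inv()*G).as_rotvec()).round(2))
E
python3 -m pendant '[[0,0,0,0,0,6.6,0.0854],[0,0,0,0,0,6.6,0.0854],[-0.0195,0.028,0.0025,0,0,0,0.0854],[-0.0195,0.028,0.0025,0,0,0,0.0854],[-0.0195,0.028,0.0025,0,0,0,0.0854],[-0.0195,0.028,0.0025,0,0,0,0.0854],[-0.0195,0.028,0.0025,0,0,0,0.0854],[-0.0195,0.028,0.0025,0,0,0,0.0854],[-0.0195,0.028,0.0025,0,0,0,0.0854],[-0.0195,0.028,0.0025,0,0,0,0.0854],[-0.0195,0.028,0.0025,0,0,0,0.0854],[-0.0195,0.028,0.0025,0,0,0,0.0854]]'
python3 -m pendant '[[-0.0195,0.028,0.0025,0,0,0,0.0854],[-0.0195,0.028,0.0025,0,0,0,0.0854],[-0.0195,0.028,0.0025,0,0,0,0.0854],[-0.0195,0.028,0.0025,0,0,0,0.0854],[-0.0195,0.028,0.0025,0,0,0,0.0854],[-0.0195,0.028,0.0025,0,0,0,0.0854],[-0.0195,0.028,0.0025,0,0,0,0.0854],[-0.0195,0.028,0.0025,0,0,0,0.0854],[-0.0195,0.028,0.0025,0,0,0,0.0854],[-0.0195,0.028,0.0025,0,0,0,0.0854],[-0.0195,0.028,0.0025,0,0,0,0.0854],[-0.0195,0.028,0.0025,0,0,0,0.0854]]'
python3 - <<'E'
from h import *
show((562.5,109,66),10.2,0)
d=arm.get_image("wrist"); cv2.imwrite("pics/w1.png",cv2.cvtColor(d["image"],cv2.COLOR_RGB2BGR))
print({k:v for k,v in d.items() if k!="image"})
t=arm.get_image("top");s=arm.get_image("scene")
a=crop(cv2.cvtColor(t["image"],cv2.COLOR_RGB2BGR),230,130,430,330,3)[:, :600];cv2.imwrite("pics/t2.png",cv2.cvtColor(t["image"],cv2.COLOR_RGB2BGR));cv2.imwrite("pics/s2.png",cv2.cvtColor(s["image"],cv2.COLOR_RGB2BGR))
E
```

```text
clock: 1.4
position: [391.5, -261.2, 231.3]
ee_rot: [-0.09, 0.996, -0.0, 0.0]
contact_force: [1.1, 0.1, -0.0]
gripper_width: 85.4
grasp_force: 0.0
clock: 2.6
position: [561.4, 111.4, 201.1]
ee_rot: [-0.09, 0.996, -0.0, -0.0]
contact_force: [-0.1, 0.0, -0.2]
gripper_width: 85.6
grasp_force: 0.0
t 2.6 pos [561.4 111.4 201.1] F [-0.1  0.  -0.2] w 85.6 gf 0.0 j [ 0.48  0.34 -0.2  -0.   -1.02 -1.87]
shift in tool axes now [ -0.7  -2.5 135.1] in goal axes [ -0.7  -2.5 135.1] turn [-0.   -0.02  0.15]
{'fx': 325.19226210127806, 'fy': 325.19226210127806, 'cx': 278.4120760389048, 'cy': 208.2268511380578, 'xyz': array([496.35341555, 100.92751863, 318.13370938]), 'rotation': array([0.63505187, 0.76121947, 0.10085534, 0.08415605])}
```

View pics/w1.png

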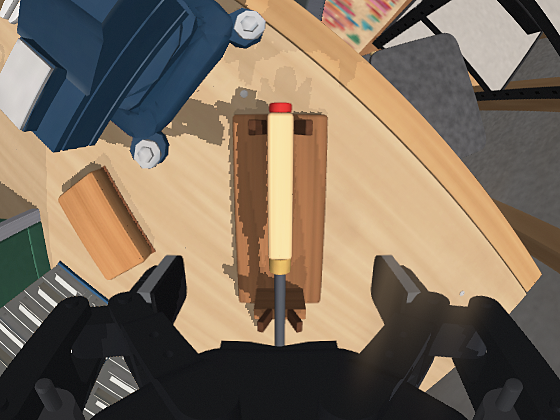

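The wrist view shows the pole almost straight below the hand. The grip runs from (281,112) to (280,259), and the cradle sits squarely around it. I'll cast rays to pin the axis down.

```bash
cat >> h.py <<'E'
def wz(d,u,v,z):
    a=np.array([u-d["cx"],v-d["cy"]]);r=np.hypot(*a);th=r/d["fx"]
    x=np.r_[a/r*np.sin(th),np.cos(th)]; o=np.array(d["xyz"]);x=R.from_quat(d["rotation"]).apply(x)
    return o+x*(z-o[2])/x[2]
E
python3 - <<'E'
from h import *
d=arm.get_image("wrist"); h=cv2.cvtColor(d["image"],cv2.COLOR_RGB2HSV)
m=((h[...,0]>14)&(h[...,0]<32)&(h[...,2]>225)&(h[...,1]<120)).astype(np.uint8); m[:,:262]=0;m[:,302:]=0;m[:100]=0;m[265:]=0
ys,xs=np.nonzero(m); print(ys.min(),ys.max(),len(ys))
P=[]
for y in range(ys.min()+6,ys.max()-5,8):
    r=xs[ys==y]; P.append(wz(d,(r.min()+r.max())/2,y,70)); 
P=np.array(P); k=np.polyfit(P[:,0],P[:,1],1); print("yaw",np.degrees(np.arctan(k[0])))
for y in (ys.min(),ys.max()): 
    r=xs[ys==y]; q=wz(d,r.mean(),y,70); print(q.round(1),np.polyval(k,q[0]))
print("base corners",[wz(d,*c,12).round(1) for c in((233,115),(326,115),(236,302),(322,302))])
E
```

```text
100 259 3414Traceback (most recent call last):
  File "<stdin>", line 7, in <module>
    return umr_minimum(a, axis, None, out, keepdims, initial, where)
ValueError: zero-size array to reduction operation minimum which has no identity
```

```bash
python3 - <<'E'
from h import *
d=arm.get_image("wrist"); h=cv2.cvtColor(d["image"],cv2.COLOR_RGB2HSV)
m=((h[...,0]>14)&(h[...,0]<32)&(h[...,2]>225)&(h[...,1]<120)).astype(np.uint8); m[:,:262]=0;m[:,302:]=0;m[:113]=0;m[265:]=0
ys,xs=np.nonzero(m); print(ys.min(),ys.max(),len(ys))
P=[]
for y in range(118,254,6):
    r=xs[ys==y]; P.append(wz(d,(r.min()+r.max())/2,y,70)); 
P=np.array(P); k=np.polyfit(P[:,0],P[:,1],1); print("yaw",np.degrees(np.arctan(k[0])))
for y in (112,259.5): 
    q=wz(d,281,y,70); print(q.round(1),np.polyval(k,q[0]))
print("base corners",[wz(d,*c,12).round(1) for c in((233,115),(326,115),(236,302),(322,302))])
E
```

```text
115 259 3389
yaw 10.22623135788738
[487.4 100.3  70. ] 100.78104847508223
[604.4 122.   70. ] 121.8879556716415
base corners [array([495.7,  56.8,  12. ]), array([480. , 142.2,  12. ]), array([689.7,  88.2,  12. ]), array([672.7, 180.8,  12. ])]
```

```bash

python3 -m pendant '[[-0.004,0.002,0.015,0,0,0,0.0854],[0,0,0.02,0,0,0,0.0854],[0,0,0.02,0,0,0,0.0854],[0,0,0.02,0,0,0,0.0854],[0,0,0.015,0,0,0,0.0854],[0,0,0.01,0,0,0,0.0854],[0,0,0.01,0,0,0,0.0854],[0,0,0.01,0,0,0,0.0854],[0,0,0,0,0,0,0.0854],[0,0,0,0,0,0,0.0854]]'
python3 - <<'E'
from h import *
show((565.3,114,66),10.2,0)
d=arm.get_image("wrist"); cv2.imwrite("pics/w2.png",cv2.cvtColor(d["image"],cv2.COLOR_RGB2BGR))
h=cv2.cvtColor(d["image"],cv2.COLOR_RGB2HSV)
m=((h[...,0]>14)&(h[...,0]<32)&(h[...,2]>225)&(h[...,1]<120)); m[:,:245]=0;m[:,320:]=0
for y in range(100,300,15):
    r=np.nonzero(m[y])[0]
    if len(r)>8: print(y,(r.min()+r.max())/2,wz(d,(r.min()+r.max())/2,y,70).round(1))
E
```

```text
clock: 3.85
position: [564.9, 112.7, 81.5]
ee_rot: [-0.09, 0.996, -0.0, 0.0]
contact_force: [0.2, 0.7, 0.6]
gripper_width: 85.8
grasp_force: 0.0
t 3.9 pos [564.9 112.7  81.5] F [0.2 0.7 0.6] w 85.8 gf 0.0 j [ 0.48  0.48 -0.33  0.   -0.76 -1.87]
shift in tool axes now [-0.6  1.2 15.5] in goal axes [-0.6  1.2 15.5] turn [-0.01  0.02  0.14]
100 281.0 [490.9 101.6  70. ]
115 281.0 [496.7 102.7  70. ]
130 281.0 [502.6 103.8  70. ]
145 280.5 [508.4 104.7  70. ]
160 280.5 [514.3 105.7  70. ]
175 280.5 [520.3 106.8  70. ]
190 269.0 [527.1 103.4  70. ]
235 263.5 [546.5 104.4  70. ]
250 279.5 [552.  112.2  70. ]
280 280.0 [566.2 115.1  70. ]
295 279.5 [573.9 116.2  70. ]
```

```bash

python3 -m pendant '[[0,0.0015,0.008,0,0,0,0.0854],[0,0,0.0075,0,0,0,0.0854],[0,0,0,0,0,0,0.0854],[0,0,0,0,0,0,0.04],[0,0,0,0,0,0,0.02],[0,0,0,0,0,0,0.01],[0,0,0,0,0,0,0.01],[0,0,0,0,0,0,0.01],[0,0,0,0,0,0,0.01],[0,0,0,0,0,0,0.01]]'
python3 -m pendant '[[0,0,0,0,0,0,0.01],[0,0,0,0,0,0,0.01]]'
python3 -c "
from h import *
show((565.3,114,66),10.2,0)"
```

```text
clock: 4.9
position: [564.7, 114.2, 66.2]
ee_rot: [-0.09, 0.996, 0.0, 0.0]
contact_force: [-0.2, 0.1, 3.5]
gripper_width: 18.9
grasp_force: 58.8
clock: 5.1
position: [564.7, 114.2, 66.2]
ee_rot: [-0.09, 0.996, 0.0, 0.0]
contact_force: [-0.3, -0.6, 3.1]
gripper_width: 19.1
grasp_force: 58.9
t 5.1 pos [564.7 114.2  66.2] F [-0.3 -0.6  3.1] w 19.1 gf 58.9 j [ 0.48  0.51 -0.34  0.   -0.72 -1.87]
shift in tool axes now [-0.6 -0.3  0.2] in goal axes [-0.6 -0.3  0.2] turn [-0.    0.04  0.15]
```

Pole gripped (width 19, force 59 N). I'll lift it straight up, then look for the lever and check the route.

```bash

python3 -m pendant '[[0,0,-0.01,0,0,0,0.01],[0,0,-0.015,0,0,0,0.01],[0,0,-0.025,0,0,0,0.01],[0,0,-0.025,0,0,0,0.01],[0,0,-0.025,0,0,0,0.01],[0,0,-0.025,0,0,0,0.01],[0,0,-0.025,0,0,0,0.01],[0,0,-0.025,0,0,0,0.01],[0,0,-0.025,0,0,0,0.01],[0,0,-0.02,0,0,0,0.01],[0,0,0,0,0,0,0.01]]'
python3 - <<'E'
from h import *
t=cv2.imread("pics/t2.png");s=cv2.imread("pics/s2.png")
cv2.imwrite("pics/c3.png",np.hstack([crop(t,230,110,430,310,2),crop(s,210,140,410,340,2)]))
E
```

```text
clock: 6.2
position: [565.3, 114.6, 289.0]
ee_rot: [-0.09, 0.996, 0.001, 0.003]
contact_force: [-0.4, 0.8, -0.8]
gripper_width: 18.7
grasp_force: 58.6
```

View pics/c3.png

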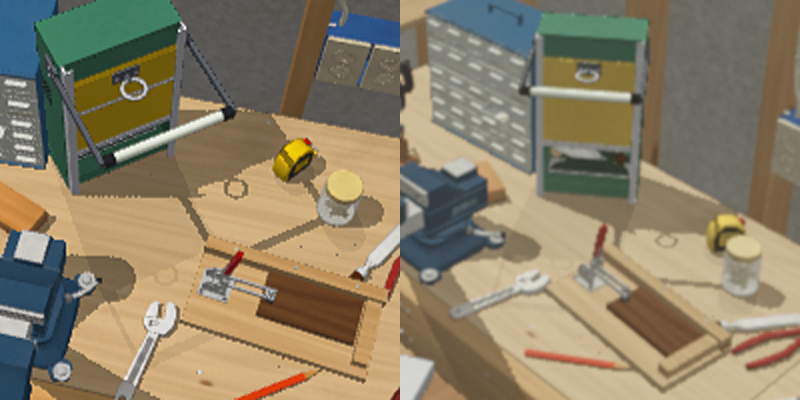

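The lever tip is at top (350,237) and scene (311,254). The eye, lamp bar and cabinet are all unobstructed in both views.

```bash
cat >> h.py <<'E'
def tri(t,a,s,b):
    o1,r1=ray(t,*a);o2,r2=ray(s,*b)
    k=np.linalg.lstsq(np.c_[r1,-r2],o2-o1,rcond=None)[0]
    p,q=o1+r1*k[0],o2+r2*k[1]; return ((p+q)/2).round(1),np.linalg.norm(p-q).round(1)
def ring(d,c,w,h):
    im=d["image"]; x0,y0=int(c[0]-w),int(c[1]-h); v=im[y0:y0+2*h,x0:x0+2*w].astype(int)
    m=(v.min(2)>115)&(v.max(2)-v.min(2)<50)
    n,l,st,ce=cv2.connectedComponentsWithStats(m.astype(np.uint8),connectivity=8); i=1+st[1:,4].argmax()
    x,y,ww,hh,a=st[i]; return (x0+x+(ww-1)/2,y0+y+(hh-1)/2),(ww,hh,a)
E
python3 - <<'E'
from h import *
t=arm.get_image("top");s=arm.get_image("scene")
print("lever tip",tri(t,(350,237),s,(311,253.5)),"foot",tri(t,(342,246),s,(307,269)))
a,b=ring(t,(297,155.5),10,9),ring(s,(304,177.5),10,5); print(a,b,"eye",tri(t,a[0],s,b[0]), [onz(t,*a[0],z) for z in (305,300,295)])
L=tri(t,(285,190),s,(273,185))[0],tri(t,(344,167),s,(328.5,189))[0]; v=L[0]-L[1]; print("lamp",L,np.hypot(*v[:2]),np.degrees(np.arctan2(-v[0],v[1])),onz(t,285,190,315),onz(t,344,167,315))
f=lambda x,y:(x/2+230,y/2+110)
print("vice",[onz(t,*f(*c),165) for c in((10,235),(48,235),(60,262),(75,270))])
print("wrench/tape",onz(t,*f(160,300),10))
E
```

```text
lever tip (array([ 382.4, -376.6,  149.2]), np.float64(3.9)) foot (array([ 392.7, -362.6,   73.2]), np.float64(4.4))
((np.float64(296.5), np.float64(154.0)), (np.int32(14), np.int32(11), np.int32(57))) ((np.float64(303.0), np.float64(177.5)), (np.int32(13), np.int32(6), np.int32(41))) eye (array([ 621.7, -281.1,  294.4]), np.float64(1.2)) [array([ 614.9, -279.1,  305. ]), array([ 618.3, -280.3,  300. ]), array([ 621.7, -281.5,  295. ])]
lamp (array([ 497.5, -208.4,  318.7]), array([ 524.9, -393.1,  317.8])) 186.72131640495684 8.438211203130384 [ 500.4 -209.8  315. ] [ 525.9 -393.2  315. ]
vice [array([505.3, -54.9, 165. ]), array([ 489. , -109.5,  165. ]), array([ 440.7, -114.9,  165. ]), array([ 421.8, -132.6,  165. ])]
wrench/tape [ 403.2 -264.8   10. ]
```

```bash

python3 -m pendant '[[0.03,0,0.007,0,0,0,0.01],[0.03,0,0.007,0,0,0,0.01],[0.03,0,0.007,0,0,0,0.01],[0.03,0,0.007,0,0,0,0.01],[0.03,0,0.007,0,0,0,0.01],[0.03,0,0.007,0,0,0,0.01]]'
python3 -m pendant '[[0.0096,-0.015,0,0,0,0,0.01],[0.0096,-0.03,0,0,0,0,0.01],[0.0096,-0.03,0,0,0,0,0.01],[0.0096,-0.03,0,0,0,0,0.01],[0.0096,-0.03,0,0,0,0,0.01],[0.0096,-0.03,0,0,0,0,0.01],[0.0096,-0.03,0,0,0,0,0.01],[0.0096,-0.035,0,0,0,0,0.01],[0.0096,-0.035,0,0,0,0,0.01],[0.0096,-0.035,0,0,0,0,0.01],[0.0096,-0.035,0,0,0,0,0.01],[0.0096,-0.025,0,0,0,0,0.01]]'
python3 -m pendant '[[0,0,0.02,0,0,4.1,0.01],[0,0,0.02,0,0,4.1,0.01],[0,0,0.02,0,0,0,0.01],[0,0,0.015,0,0,0,0.01],[0,0,0,0,0,0,0.01]]'
python3 -c "
from h import *
show((338,-292,170),2,0)"
```

```text
clock: 6.9
position: [385.0, 80.9, 241.6]
ee_rot: [-0.09, 0.996, -0.001, -0.002]
contact_force: [0.1, 0.6, -1.5]
gripper_width: 18.8
grasp_force: 58.6
clock: 8.1
position: [337.7, -295.1, 242.5]
ee_rot: [-0.089, 0.996, 0.001, -0.001]
contact_force: [0.9, 0.2, -1.6]
gripper_width: 19.1
grasp_force: 58.9
clock: 8.6
position: [336.4, -292.4, 165.8]
ee_rot: [-0.018, 1.0, 0.002, -0.003]
contact_force: [-0.7, 0.1, -1.7]
gripper_width: 19.2
grasp_force: 58.9
t 8.6 pos [ 336.4 -292.4  165.8] F [-0.7  0.1 -1.7] w 19.2 gf 58.9 j [-0.35  0.18 -0.54 -0.   -0.86 -1.18]
shift in tool axes now [-1.6  0.4 -4.2] in goal axes [-1.6  0.4 -4.2] turn [ 0.2  -0.39  0.07]
```

Now pitch up 43° in place. I'll watch the joints and take a scene picture.

```bash

python3 -m pendant '[[0,0,-0.004,0,-5,0,0.01],[0,0,0,0,-6,0,0.01],[0,0,0,0,-6,0,0.01],[0,0,0,0,-6,0,0.01],[0,0,0,0,-6,0,0.01],[0,0,0,0,-6,0,0.01],[0,0,0,0,-6,0,0.01],[0,0,0,0,-2,0,0.01],[0,0,0,0,0,0,0.01],[0,0,0,0,0,0,0.01]]'
cat >> h.py <<'E'
GX=19.5
def polept(q,g=None):  # pole-frame point -> world from current TCP
    s=arm.read_state(); C=R.from_quat(s["ee_rot"])
    return s["position"]+C.apply([-(q[0]-GX),q[1],6-q[2]])
E
python3 - <<'E'
from h import *
show((338,-292,170),2,43)
t=arm.get_image("top");s=arm.get_image("scene")
for n,q in (("elbow",(170,0,0)),("bend",(189,0,-15)),("tip",(173,0,-35))):
    p=polept(q); print(n,p.round(1),proj(t,p),proj(s,p))
b=lambda d:cv2.cvtColor(d["image"],cv2.COLOR_RGB2BGR)
cv2.imwrite("pics/c4.png",np.hstack([crop(b(t),240,120,340,220,4),crop(b(s),250,150,350,250,4)]))
E
```

```text
clock: 9.6
position: [337.4, -293.1, 172.2]
ee_rot: [-0.017, 0.935, 0.008, 0.355]
contact_force: [-0.6, 0.7, -0.1]
gripper_width: 19.0
grasp_force: 59.0
t 9.6 pos [ 337.4 -293.1  172.2] F [-0.6  0.7 -0.1] w 19.0 gf 59.0 j [-0.81  0.09 -0.51 -0.94 -0.66 -0.05]
shift in tool axes now [1.  1.  2.1] in goal axes [1. 1. 2.] turn [ 0.21 -1.39  0.03]
elbow [ 454.3 -287.9  267.7] [316.  205.3] [292.1 207.6]
bend [ 478.4 -287.   269.1] [313.1 198.1] [293.8 203.6]
tip [ 479.8 -286.9  243.6] [312.5 202.2] [293.8 209.9]
```

View pics/c4.png

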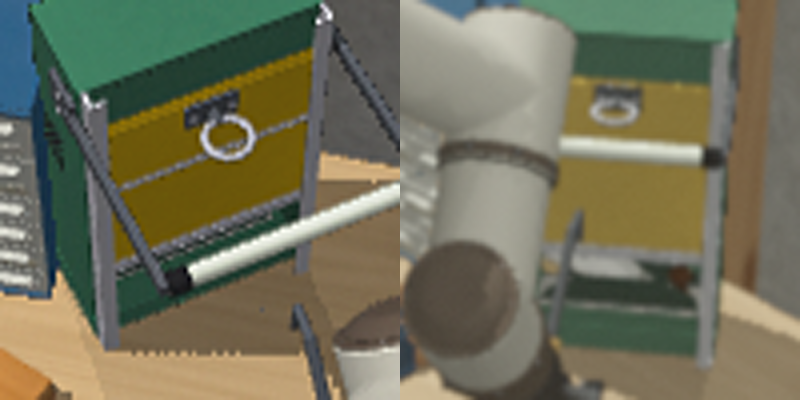

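The hook's bend is seen at top (314,197) and scene (294.5,203). That is within a pixel of the prediction, so the grasp model holds. Now forward beneath the bar.

```bash

python3 -m pendant '[[-0.010,0.0005,0.0089,0,0,0,0.01],[-0.010,0.0005,0.0089,0,0,0,0.01],[-0.010,0.0005,0.0089,0,0,0,0.01],[-0.010,0.0005,0.0089,0,0,0,0.01],[-0.010,0.0005,0.0089,0,0,0,0.01],[-0.010,0.0005,0.0089,0,0,0,0.01],[-0.010,0.0005,0.0089,0,0,0,0.01],[-0.010,0.0005,0.0089,0,0,0,0.01],[0,0,0,0,0,0,0.01]]'
cat >> h.py <<'E'
def look(name,eye,tb=(265,120,365,220),sb=(260,140,360,240)):
    t=arm.get_image("top");s=arm.get_image("scene")
    b=lambda d:cv2.cvtColor(d["image"],cv2.COLOR_RGB2BGR)
    st=arm.read_state();M=R.from_quat(st["ee_rot"]).as_matrix(); print("pole pitch",np.degrees(np.arcsin(-M[2,0])).round(1),"yaw",np.degrees(np.arctan2(-M[1,0],-M[0,0])).round(1))
    for n,q in (("elbow",(170,0,0)),("bend",(189,0,-15)),("tip",(173,0,-35))):
        p=polept(q); print(n,p.round(1),proj(t,p),proj(s,p))
    print("eye",proj(t,eye),proj(s,eye))
    cv2.imwrite(name,np.hstack([crop(b(t),*tb,4),crop(b(s),*sb,4)]))
E
python3 - <<'E'
from h import *
show((338+107,-289,170),2,43)
look("pics/c5.png",(621,-282,297))
E
```

```text
clock: 10.6
position: [446.3, -284.0, 172.0]
ee_rot: [-0.018, 0.934, 0.008, 0.356]
contact_force: [-0.7, 0.1, -0.6]
gripper_width: 19.0
grasp_force: 59.0
t 10.6 pos [ 446.3 -284.   172. ] F [-0.7  0.1 -0.6] w 19.0 gf 59.0 j [-0.58  0.18 -0.42 -0.89 -0.52 -0.26]
shift in tool axes now [ 2.4 -4.9  0.5] in goal axes [ 2.4 -4.9  0.4] turn [ 0.31 -1.32  0.1 ]
pole pitch 41.6 yaw 2.1
elbow [ 561.2 -279.8  267.2] [301.9 175.8] [298.2 192.1]
bend [ 585.3 -278.9  268.6] [299.1 169.1] [299.7 188.4]
tip [ 586.7 -278.7  243. ] [298.8 173.5] [299.7 194.4]
eye [296.8 153.7] [303.4 176.9]
```

View pics/c5.png

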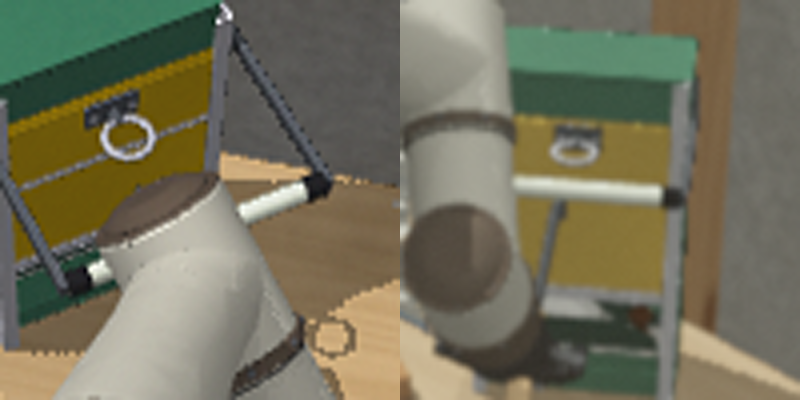

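The eye is at top (296.8,154.5) and scene (303.8,178), about 2 mm lower than assumed. The rod is under the bar. Next I raise the prong in front of the ring.

```bash

python3 -m pendant '[[-0.0053,-0.0004,-0.006,0,0,0,0.01],[-0.0053,-0.0004,-0.006,0,0,0,0.01],[-0.0053,-0.0004,-0.006,0,0,0,0.01],[-0.0053,-0.0004,-0.006,0,0,0,0.01],[-0.0053,-0.0004,-0.006,0,0,0,0.01],[-0.0053,-0.0004,-0.006,0,0,0,0.01],[-0.0053,-0.0004,-0.006,0,0,0,0.01],[-0.0053,-0.0004,-0.006,0,0,0,0.01],[0,0,0,0,0,0,0.01]]'
python3 - <<'E'
from h import *
show((445,-289,236),2,43)
look("pics/c6.png",(620,-283,295),(270,130,330,190),(275,150,335,210))
E
```

```text
clock: 11.6
position: [444.9, -288.0, 237.6]
ee_rot: [-0.018, 0.934, 0.007, 0.357]
contact_force: [0.4, 0.1, -1.4]
gripper_width: 19.3
grasp_force: 59.0
t 11.6 pos [ 444.9 -288.   237.6] F [ 0.4  0.1 -1.4] w 19.3 gf 59.0 j [-0.53  0.08 -0.38 -0.71 -0.58 -0.5 ]
shift in tool axes now [ 1.  -1.   1.2] in goal axes [ 1.  -1.   1.2] turn [ 0.2  -1.22  0.11]
pole pitch 41.7 yaw 2.0
elbow [ 560.7 -283.4  331.7] [303.8 163.1] [299.5 176.1]
bend [ 584.9 -282.5  333.1] [300.9 156.2] [301.1 172.5]
tip [ 586.2 -282.3  307.6] [300.5 161. ] [301.  178.8]
eye [297.2 154.3] [303.5 177.5]
```

View pics/c6.png

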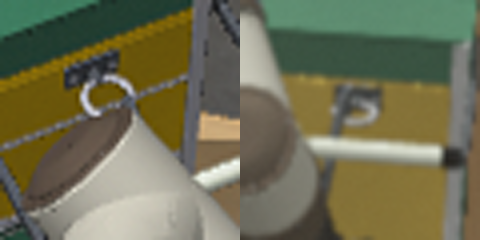

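```bash

python3 -m pendant '[[-0.002,0,-0.0022,0,0,0,0.01],[-0.0041,0,0.0036,0,0,0,0.01],[-0.0041,0,0.0036,0,0,0,0.01],[-0.0041,0,0.0036,0,0,0,0.01],[-0.0041,0,0.0036,0,0,0,0.01],[-0.0041,0,0.0036,0,0,0,0.01],[-0.0041,0,0.0036,0,0,0,0.01],[0,0,0,0,0,0,0.01],[0,0,0,0,0,0,0.01]]'
python3 - <<'E'
from h import *
look("pics/c7.png",(620,-283,295),(270,130,330,190),(275,150,335,210))
E
```

```text
clock: 12.6
position: [477.3, -286.3, 239.1]
ee_rot: [-0.017, 0.935, 0.008, 0.355]
contact_force: [-0.8, -0.5, -0.9]
gripper_width: 18.7
grasp_force: 59.0
pole pitch 41.7 yaw 2.0
elbow [ 593.4 -282.3  334.7] [300.  153.5] [301.7 171. ]
bend [ 617.6 -281.4  336.2] [297.2 146.8] [303.2 167.5]
tip [ 618.9 -281.2  310.6] [296.8 151.6] [303.1 173.8]
eye [297.2 154.3] [303.5 177.5]
```

View pics/c7.png

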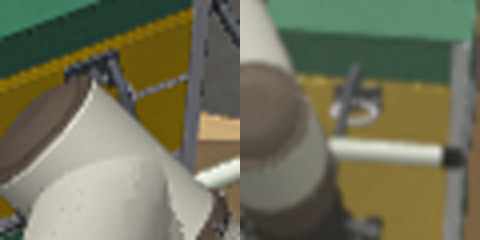

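The hook stands over the ring: scene bend at (304,166.8), ring at (304,177). Image views are used up, so I'll track the sash and hook by masks from here. Lowering the prong now.

```bash
cat >> h.py <<'E'
def sash():
    s=arm.get_image("scene"); h=cv2.cvtColor(s["image"],cv2.COLOR_RGB2HSV)
    out=[]
    for c in range(312,324,2):
        y=np.nonzero((h[140:290,c,0]>18)&(h[140:290,c,0]<32)&(h[140:290,c,1]>130)&(h[140:290,c,2]>70))[0]+140
        out.append((int(y.min()),int(y.max())))
    st=arm.read_state()
    print("t",round(st["clock"],2),"sash yellow rows",out,"F",st["contact_force"].round(1),"tip",polept((173,0,-35)).round(1),"bend",polept((189,0,-15)).round(1))
E
python3 -c "
from h import *
sash()"
python3 -m pendant '[[0.0033,0,0.0037,0,0,0,0.01],[0.0033,0,0.0037,0,0,0,0.01],[0.0033,0,0.0037,0,0,0,0.01],[0.0033,0,0.0037,0,0,0,0.01],[0,0,0,0,0,0,0.01]]'
python3 -c "
from h import *
sash()"
```

```text
t 12.75 sash yellow rows [(171, 210), (171, 211), (171, 211), (171, 211), (171, 211), (172, 211)] F [-0.9  0.1 -2. ] tip [ 618.8 -281.3  310.6] bend [ 617.5 -281.5  336.2]
clock: 13.25
position: [476.8, -286.3, 218.2]
ee_rot: [-0.017, 0.935, 0.009, 0.355]
contact_force: [-0.3, -0.4, -0.8]
gripper_width: 19.1
grasp_force: 59.0
t 13.3 sash yellow rows [(171, 210), (171, 211), (171, 211), (171, 211), (171, 211), (172, 211)] F [-0.8  0.2 -1.9] tip [ 618.9 -281.4  290. ] bend [ 617.6 -281.5  315.6]
```

The tip is through the ring plane with no force and no sash movement. Lower until the bar seats, then pull.

```bash

python3 -m pendant '[[0.0033,0,0.0037,0,0,0,0.01],[0.0033,0,0.0037,0,0,0,0.01],[0.0033,0,0.0037,0,0,0,0.01],[0.0033,0,0.0037,0,0,0,0.01],[0.0033,0,0.0037,0,0,0,0.01],[0.0033,0,0.0037,0,0,0,0.01],[0,0,0,0,0,0,0.01]]'
python3 -c "
from h import *
sash()"
```

```text
clock: 14.0
position: [476.9, -286.3, 188.8]
ee_rot: [-0.017, 0.935, 0.009, 0.355]
contact_force: [-0.5, -0.2, -1.0]
gripper_width: 19.5
grasp_force: 59.1
t 14.05 sash yellow rows [(174, 213), (174, 213), (174, 213), (174, 214), (174, 214), (175, 214)] F [ 0.  -0.1 -1.6] tip [ 618.8 -281.2  260.3] bend [ 617.5 -281.4  285.9]
```

```bash

python3 -m pendant '[[0.0033,0,0.0037,0,0,0,0.01],[0.0033,0,0.0037,0,0,0,0.01],[0.0033,0,0.0037,0,0,0,0.01],[0.0033,0,0.0037,0,0,0,0.01],[0.0033,0,0.0037,0,0,0,0.01],[0.0033,0,0.0037,0,0,0,0.01]]'
python3 -c "
from h import *
sash()"
python3 -m pendant '[[0.0033,0,0.0037,0,0,0,0.01],[0.0033,0,0.0037,0,0,0,0.01],[0.0033,0,0.0037,0,0,0,0.01],[0.0033,0,0.0037,0,0,0,0.01],[0.0033,0,0.0037,0,0,0,0.01],[0,0,0,0,0,0,0.01]]'
python3 -c "
from h import *
sash()"
```

```text
clock: 14.65
position: [477.2, -286.4, 159.5]
ee_rot: [-0.017, 0.934, 0.008, 0.356]
contact_force: [0.2, 0.5, 0.6]
gripper_width: 19.0
grasp_force: 59.1
t 14.7 sash yellow rows [(181, 219), (181, 220), (181, 220), (181, 220), (181, 220), (181, 220)] F [ 1.   0.4 -0.8] tip [ 618.7 -281.   229.7] bend [ 617.4 -281.1  255.3]
clock: 15.3
position: [476.5, -285.9, 133.9]
ee_rot: [-0.017, 0.935, 0.009, 0.355]
contact_force: [-0.1, -0.2, -1.7]
gripper_width: 19.3
grasp_force: 59.1
t 15.35 sash yellow rows [(192, 225), (192, 225), (192, 226), (192, 226), (192, 226), (192, 226)] F [-0.3  0.4 -0.6] tip [ 618.5 -280.9  205.4] bend [ 617.2 -281.   231. ]
```

```bash

python3 -m pendant '[[0.0025,0,0.0028,0,0,0,0.01],[0.0025,0,0.0028,0,0,0,0.01],[0.0025,0,0.0028,0,0,0,0.01],[0.0025,0,0.0028,0,0,0,0.01],[0,0,0,0,0,0,0.01]]'
python3 -c "
from h import *
sash()"
python3 -m pendant '[[0.0013,0,0.0015,0,0,0,0.01],[0.0013,0,0.0015,0,0,0,0.01],[0.0013,0,0.0015,0,0,0,0.01],[0,0,0,0,0,0,0.01]]'
python3 -c "
from h import *
sash()"
```

```text
clock: 15.85
position: [476.7, -286.0, 119.3]
ee_rot: [-0.017, 0.935, 0.009, 0.355]
contact_force: [-0.0, 0.9, -0.4]
gripper_width: 18.8
grasp_force: 59.1
t 15.9 sash yellow rows [(192, 228), (192, 229), (192, 229), (192, 229), (192, 229), (192, 229)] F [-1.3 -0.1 -1.1] tip [ 618.6 -280.9  190.8] bend [ 617.3 -281.1  216.4]
clock: 16.3
position: [477.2, -286.1, 114.0]
ee_rot: [-0.017, 0.934, 0.008, 0.356]
contact_force: [0.4, 0.3, 0.3]
gripper_width: 19.0
grasp_force: 59.2
t 16.35 sash yellow rows [(192, 229), (192, 229), (192, 230), (192, 230), (192, 230), (193, 230)] F [-0.1  0.9  0.1] tip [ 619.  -280.9  185.5] bend [ 617.6 -281.1  211.1]
```

```bash

python3 -m pendant '[[0.0013,0,0.0015,0,0,0,0.01],[0.0013,0,0.0015,0,0,0,0.01],[0,0,0,0,0,0,0.01]]'
python3 -c "
from h import *
sash()"
python3 -m pendant '[[0.0013,0,0.0015,0,0,0,0.01],[0.0013,0,0.0015,0,0,0,0.01],[0,0,0,0,0,0,0.01]]'
python3 -c "
from h import *
sash()"
```

```text
clock: 16.65
position: [478.7, -286.8, 111.6]
ee_rot: [-0.017, 0.934, 0.007, 0.357]
contact_force: [2.2, 0.1, 5.8]
gripper_width: 19.1
grasp_force: 59.5
t 16.7 sash yellow rows [(192, 229), (192, 229), (192, 230), (192, 230), (192, 230), (192, 230)] F [2.1 0.1 5.6] tip [ 620.2 -281.5  183.5] bend [ 618.8 -281.6  209.1]
clock: 17.0
position: [479.7, -287.0, 108.5]
ee_rot: [-0.018, 0.934, 0.007, 0.358]
contact_force: [3.6, 0.5, 5.9]
gripper_width: 19.4
grasp_force: 59.6
t 17.05 sash yellow rows [(192, 229), (192, 229), (192, 230), (192, 230), (192, 230), (193, 230)] F [4.4 0.7 6. ] tip [ 621.1 -281.7  180.7] bend [ 619.6 -281.8  206.2]
```

The stop is reached: force rose to 6 N and the sash no longer moves. Now raise the prong out of the ring.

```bash

python3 -m pendant '[[-0.002,0,-0.0022,0,0,0,0.01],[-0.002,0,-0.0022,0,0,0,0.01],[-0.002,0,-0.0022,0,0,0,0.01],[-0.0033,0,-0.0037,0,0,0,0.01],[-0.0033,0,-0.0037,0,0,0,0.01],[-0.0033,0,-0.0037,0,0,0,0.01]]'
python3 -c "
from h import *
sash()"
python3 -m pendant '[[-0.0033,0,-0.0037,0,0,0,0.01],[-0.0033,0,-0.0037,0,0,0,0.01],[-0.0033,0,-0.0037,0,0,0,0.01],[-0.0033,0,-0.0037,0,0,0,0.01],[-0.0033,0,-0.0037,0,0,0,0.01],[0,0,0,0,0,0,0.01]]'
python3 - <<'E'
from h import *
sash()
t=arm.get_image("top");s=arm.get_image("scene")
for n,q in (("elbow",(170,0,0)),("bend",(189,0,-15))):
    p=polept(q); print(n,p.round(1),proj(t,p),proj(s,p))
# rod darkness scan in scene near the predicted rod
g=cv2.cvtColor(s["image"],cv2.COLOR_RGB2HSV)
for y in range(182,204,2):
    print(y,"".join("#" if (g[y,x,1]<90 and g[y,x,2]<120) else "." for x in range(290,320)))
E
```

```text
clock: 17.65
position: [477.0, -286.0, 130.0]
ee_rot: [-0.017, 0.935, 0.008, 0.355]
contact_force: [-0.4, -0.5, -1.3]
gripper_width: 19.3
grasp_force: 59.0
t 17.7 sash yellow rows [(192, 229), (192, 229), (192, 230), (192, 230), (192, 230), (193, 230)] F [ 0.6 -0.4 -1. ] tip [ 619.2 -280.9  202.6] bend [ 617.9 -281.   228.2]
clock: 18.3
position: [477.7, -286.3, 155.8]
ee_rot: [-0.018, 0.934, 0.008, 0.356]
contact_force: [-0.6, -0.4, -1.1]
gripper_width: 19.6
grasp_force: 59.0
t 18.35 sash yellow rows [(192, 229), (192, 229), (192, 230), (192, 230), (192, 230), (192, 230)] F [ 0.1 -0.2 -0.1] tip [ 619.3 -280.8  226.8] bend [ 617.9 -281.   252.4]
elbow [ 593.6 -282.   250.2] [299.2 170. ] [301.1 191.9]
bend [ 617.8 -281.   251.6] [296.5 163.5] [302.6 188.3]
182 ..############################
184 ...............###############
186 ..............................
188 ..............................
190 ..........##########..........
192 ........###########...........
194 ........############..........
196 ........############..........
198 ........####..................
200 #.......###...................
202 #.......###...................
```

```bash

python3 -m pendant '[[-0.0027,0,-0.003,0,0,0,0.01],[0.0052,0,-0.0046,0,0,0,0.01],[0.0052,0,-0.0046,0,0,0,0.01],[0.0052,0,-0.0046,0,0,0,0.01],[0.0052,0,-0.0046,0,0,0,0.01],[0.0052,0,-0.0046,0,0,0,0.01],[0,0,0,0,0,0,0.01]]'
python3 -c "
from h import *
sash()"
python3 -m pendant '[[0.01,0,-0.0089,0,0,0,0.01],[0.01,0,-0.0089,0,0,0,0.01],[0.01,0,-0.0089,0,0,0,0.01],[0.01,0,-0.0089,0,0,0,0.01],[0.01,0,-0.0089,0,0,0,0.01],[0.01,0,-0.0089,0,0,0,0.01],[0.01,0,-0.0089,0,0,0,0.01],[0.01,0,-0.0089,0,0,0,0.01],[0,0,0,0,0,0,0.01]]'
python3 - <<'E'
from h import *
sash(); show((340,-292,165),2,43)
t=arm.get_image("top");s=arm.get_image("scene")
for n,q in (("elbow",(170,0,0)),("bend",(189,0,-15))):
    p=polept(q); print(n,p.round(1),proj(t,p),proj(s,p))
for d,c in ((t,proj(t,p)),(s,proj(s,p))):
    g=cv2.cvtColor(d["image"],cv2.COLOR_RGB2HSV); x0,y0=(c-[14,10]).astype(int); print(x0)
    for y in range(y0,y0+26): print(y,"".join("#" if (g[y,x,2]<95) else "." for x in range(x0,x0+30)))
E
```

```text
clock: 19.15
position: [441.6, -287.7, 158.7]
ee_rot: [-0.017, 0.935, 0.008, 0.355]
contact_force: [0.4, 0.6, -1.5]
gripper_width: 19.0
grasp_force: 59.0
t 19.2 sash yellow rows [(192, 229), (192, 230), (192, 230), (192, 230), (192, 230), (193, 230)] F [ 0.3 -0.2 -1.7] tip [ 584.  -282.7  230.2] bend [ 582.7 -282.9  255.8]
clock: 20.1
position: [333.9, -291.8, 158.7]
ee_rot: [-0.016, 0.935, 0.008, 0.355]
contact_force: [0.4, 0.3, -0.9]
gripper_width: 18.9
grasp_force: 59.0
t 20.15 sash yellow rows [(192, 229), (192, 230), (192, 230), (192, 230), (192, 230), (193, 230)] F [ 0.2 -0.2 -1.2] tip [ 476.6 -287.   230.3] bend [ 475.2 -287.2  255.8]
t 20.1 pos [ 334.8 -292.   158.8] F [ 0.2 -0.2 -1.2] w 18.9 gf 59.0 j [-0.83  0.12 -0.53 -0.98 -0.66  0.02]
shift in tool axes now [-8.  -0.2 -1.1] in goal axes [-8.  -0.2 -0.9] turn [ 0.18 -1.32 -0.05]
elbow [ 452.  -287.8  254.5] [316.  208.2] [291.8 211.3]
bend [ 476.2 -286.9  256. ] [313.1 201.1] [293.5 207.3]
299
191 ..............................
192 ..............................
193 ..............................
194 .....................
[... 993 characters left out ...]

203 ..............................
204 ..............................
205 ..............................
206 ..............................
207 ...............#..............
208 ...............#..............
209 ..............##..............
210 ..............##..............
211 .............###..............
212 .............###..............
213 .............##...............
214 ............##................
215 ............#.................
216 ............#.................
217 ............#.................
218 ............#.................
219 ............#.................
220 ............#.................
221 ...........##.................
222 ...........#..................
```

Sash is still down and the hook clear; the pole has barely slipped. Reverse the route: level out, lift, traverse.

```bash

python3 -m pendant '[[0,0,0,0,5,0,0.01],[0,0,0,0,6,0,0.01],[0,0,0,0,6,0,0.01],[0,0,0,0,6,0,0.01],[0,0,0,0,6,0,0.01],[0,0,0,0,6,0,0.01],[0,0,0,0,6,0,0.01],[0,0,0,0,2,0,0.01],[0,0,0,0,0,0,0.01]]'
python3 -m pendant '[[0,0,-0.02,0,0,-4.1,0.01],[0,0,-0.02,0,0,-4.1,0.01],[0,0,-0.02,0,0,0,0.01],[0,0,-0.02,0,0,0,0.01],[0,0,-0.005,0,0,0,0.01],[0,0,0,0,0,0,0.01]]'
python3 -c "
from h import *
show((388,83,245),10.2,0)"
```

```text
clock: 21.15
position: [335.8, -290.8, 157.6]
ee_rot: [-0.02, 1.0, 0.003, -0.003]
contact_force: [-0.5, 0.2, -1.1]
gripper_width: 19.1
grasp_force: 59.0
clock: 21.75
position: [335.1, -291.7, 243.4]
ee_rot: [-0.09, 0.996, 0.003, -0.001]
contact_force: [-0.6, -0.5, -2.4]
gripper_width: 19.2
grasp_force: 59.0
t 21.8 pos [ 335.1 -291.7  243.4] F [-0.6 -0.5 -2.4] w 19.2 gf 59.0 j [-0.35  0.09 -0.43 -0.   -1.06 -1.04]
shift in tool axes now [-1.195e+02  3.591e+02  3.000e-01] in goal axes [-118.5  359.4   -1.6] turn [ 0.36 -0.13  0.17]
```

```bash

python3 -m pendant '[[-0.0099,0.015,0,0,0,0,0.01],[-0.0099,0.03,0,0,0,0,0.01],[-0.0099,0.03,0,0,0,0,0.01],[-0.0099,0.03,0,0,0,0,0.01],[-0.0099,0.03,0,0,0,0,0.01],[-0.0099,0.03,0,0,0,0,0.01],[-0.0099,0.034,0,0,0,0,0.01],[-0.0099,0.035,0,0,0,0,0.01],[-0.0099,0.035,0,0,0,0,0.01],[-0.0099,0.035,0,0,0,0,0.01],[-0.0099,0.035,0,0,0,0,0.01],[-0.0099,0.02,0,0,0,0,0.01]]'
python3 -m pendant '[[-0.03,0,0,0,0,0,0.01],[-0.03,0,0,0,0,0,0.01],[-0.03,0,0,0,0,0,0.01],[-0.03,0,0,0,0,0,0.01],[-0.03,0,0,0,0,0,0.01],[-0.02,0,0,0,0,0,0.01],[-0.01,0,0,0,0,0,0.01],[0,0,0,0,0,0,0.01],[0,0,0,0,0,0,0.01]]'
python3 - <<'E'
from h import *
show((564.7,114.2,66.2),10.2,0)
# pole's hook in top & scene vs level prediction
t=arm.get_image("top");s=arm.get_image("scene")
for n,q in (("elbow",(170,0,0)),("bend",(189,0,-15))):
    p=polept(q); print(n,p.round(1),proj(t,p),proj(s,p))
for d,c in ((t,proj(t,polept((185,0,-4)))),(s,proj(s,polept((185,0,-4))))):
    g=cv2.cvtColor(d["image"],cv2.COLOR_RGB2HSV); x0,y0=(c-[14,8]).astype(int); print(x0)
    for y in range(y0,y0+22): print(y,"".join("#" if (g[y,x,2]<115) else "." for x in range(x0,x0+30)))
E
```

```text
clock: 22.95
position: [386.2, 84.5, 243.4]
ee_rot: [-0.092, 0.996, 0.003, -0.004]
contact_force: [0.3, -0.4, -1.4]
gripper_width: 19.5
grasp_force: 59.1
clock: 23.85
position: [563.1, 115.0, 243.0]
ee_rot: [-0.091, 0.996, 0.003, -0.004]
contact_force: [0.5, 0.1, -0.8]
gripper_width: 19.3
grasp_force: 59.1
t 23.9 pos [563.1 115.  243. ] F [ 0.5  0.1 -0.8] w 19.3 gf 59.1 j [ 0.48  0.31 -0.13 -0.01 -1.13 -1.86]
shift in tool axes now [ -2.7  -2.2 176.8] in goal axes [ -1.4  -1.1 176.8] turn [ 0.37 -0.41  0.2 ]
elbow [711.2 142.4 237.1] [152.9 175. ] [205.5 164.9]
bend [729.8 145.9 222. ] [151.9 173.1] [206.8 166.1]
137
164 .......#######################
165 .........#####################
166 ............##################
167 ...............###############
168 ................##############
169 ................##############
170 ................##############
171 ................##############
172 ..............################
173 ............###############.##
174 ...........###############.###
175 .........################.####
176 ........######################
177 .......#########
[... 368 characters left out ...]

158 ##############................
159 ###############...............
160 ###############...............
161 ###############...............
162 ################..............
163 #####################.........
164 #####################.........
165 ######################........
166 #####################.........
167 #####################.........
168 ####################..........
169 ####################..........
170 ###################...........
171 #############.#####.........#.
172 ###.########.#####............
173 ###.##############............
174 ###..############.............
175 ###...###########.............
176 ###....#########..............
177 ###....#########..............
```

```bash

python3 -m pendant '[[-0.001,-0.001,0.02,0.4,-0.4,0.2,0.01],[0,0,0.02,0,0,0,0.01],[0,0,0.02,0,0,0,0.01],[0,0,0.02,0,0,0,0.01],[0,0,0.02,0,0,0,0.01],[0,0,0.02,0,0,0,0.01],[0,0,0.015,0,0,0,0.01],[0,0,0.01,0,0,0,0.01],[0,0,0,0,0,0,0.01],[0,0,0,0,0,0,0.01]]'
cat >> h.py <<'E'
def wproj(d,p):
    c=R.from_quat(d["rotation"]).inv().apply(np.array(p,float)-np.array(d["xyz"])); r=np.hypot(c[0],c[1]); th=np.arctan2(r,c[2])
    return (np.array([d["cx"],d["cy"]])+d["fx"]*th*c[:2]/r).round(1)
E
python3 - <<'E'
from h import *
show((564.7,114.2,66.2),10.2,0)
d=arm.get_image("wrist"); h=cv2.cvtColor(d["image"],cv2.COLOR_RGB2HSV)
red=((h[...,0]<6)|(h[...,0]>174))&(h[...,1]>170)&(h[...,2]>110); red[:,:250]=0;red[:,310:]=0;red[:20]=0
ys,xs=np.nonzero(red[:300]); print("cap px",xs.min(),xs.max(),ys.min(),ys.max(),len(xs))
print("pred cap/grip edge, top face",wproj(d,polept((-60,0,10))), "pitched 2deg",wproj(d,polept((-60,0,10-2.8))))
c0=cv2.imread("pics/w2.png"); hh=cv2.cvtColor(c0,cv2.COLOR_BGR2HSV)
red=((hh[...,0]<6)|(hh[...,0]>174))&(hh[...,1]>170)&(hh[...,2]>110); red[:,:250]=0;red[:,310:]=0
ys,xs=np.nonzero(red[20:300]); print("w2 cap",xs.min(),xs.max(),ys.min()+20,ys.max()+20)
E
```

```text
clock: 24.95
position: [565.8, 114.8, 99.7]
ee_rot: [-0.089, 0.996, -0.0, 0.002]
contact_force: [-0.2, 0.8, -0.9]
gripper_width: 19.2
grasp_force: 59.1
t 24.9 pos [565.8 114.8  99.7] F [-0.2  0.8 -0.9] w 19.2 gf 59.1 j [ 0.48  0.46 -0.31  0.   -0.8  -1.87]
shift in tool axes now [ 1.3 -0.4 33.5] in goal axes [ 1.2 -0.4 33.5] turn [-0.03  0.19  0.05]
cap px 256 301 70 91 818
pred cap/grip edge, top face [274.4  84.2] pitched 2deg [274.5  85.2]
w2 cap 260 300 75 94
```

```bash

python3 -m pendant '[[0.001,-0.0004,0.007,0,0,0,0.01],[0,0,0.007,0,0,0,0.01],[0,0,0.007,0,0,0,0.01],[0,0,0.006,0,0,0,0.01],[0,0,0,0,0,0,0.01]]'
python3 -c "
from h import *
show((564.7,114.2,66.2),10.2,0)"
python3 -m pendant '[[0,0,0.003,0,0,0,0.01],[0,0,0.0025,0,0,0,0.01],[0,0,0,0,0,0,0.01]]'
python3 - <<'E'
from h import *
show((564.7,114.2,66.2),10.2,0)
d=arm.get_image("wrist"); h=cv2.cvtColor(d["image"],cv2.COLOR_RGB2HSV)
red=((h[...,0]<6)|(h[...,0]>174))&(h[...,1]>170)&(h[...,2]>110); red[:,:250]=0;red[:,310:]=0;red[:20]=0
ys,xs=np.nonzero(red[:300]); print("cap px",xs.min(),xs.max(),ys.min(),ys.max(),len(xs))
E
```

```text
clock: 25.5
position: [564.0, 113.7, 70.5]
ee_rot: [-0.089, 0.996, -0.001, -0.0]
contact_force: [-0.4, 0.1, -1.2]
gripper_width: 19.0
grasp_force: 59.1
t 25.5 pos [564.  113.7  70.5] F [-0.4  0.1 -1.2] w 19.0 gf 59.1 j [ 0.48  0.5  -0.34  0.   -0.73 -1.87]
shift in tool axes now [-0.8  0.4  4.3] in goal axes [-0.8  0.4  4.3] turn [-0.07 -0.03  0.  ]
clock: 25.8
position: [565.2, 114.2, 67.4]
ee_rot: [-0.089, 0.996, -0.0, 0.001]
contact_force: [-0.6, 0.4, 4.5]
gripper_width: 19.0
grasp_force: 60.0
t 25.8 pos [565.2 114.2  67.4] F [-0.6  0.4  4.5] w 19.0 gf 60.0 j [ 0.48  0.5  -0.34  0.   -0.72 -1.87]
shift in tool axes now [0.5 0.1 1.2] in goal axes [0.4 0.1 1.2] turn [-0.06  0.15  0.06]
cap px 256 301 70 91 835
```

Contact on the seats (4.5 N). Release in place, rise, and check with the wrist camera from the same height as at the start.

```bash

python3 -m pendant '[[0,0,0,0,0,0,0.024],[0,0,0,0,0,0,0.03],[0,0,0,0,0,0,0.04],[0,0,0,0,0,0,0.06],[0,0,0,0,0,0,0.0854],[0,0,0,0,0,0,0.0854],[0,0,0,0,0,0,0.0854],[0,0,0,0,0,0,0.0854]]'
python3 -m pendant '[[0,0,-0.008,0,0,0,0.0854],[0,0,-0.01,0,0,0,0.0854],[0,0,-0.015,0,0,0,0.0854],[0,0,-0.02,0,0,0,0.0854],[0,0,-0.02,0,0,0,0.0854],[0,0,-0.02,0,0,0,0.0854],[0,0,-0.02,0,0,0,0.0854],[0,0,-0.02,0,0,0,0.0854],[0,0,-0.001,0,0,0,0.0854],[0,0,0,0,0,0,0.0854]]'
cat > chk.py <<'E'
from h import *
d=arm.get_image("wrist"); cv2.imwrite("pics/w9.png",cv2.cvtColor(d["image"],cv2.COLOR_RGB2BGR))
show((564.7,114.2,66.2),10.2,0)
h=cv2.cvtColor(d["image"],cv2.COLOR_RGB2HSV)
m=((h[...,0]>14)&(h[...,0]<32)&(h[...,2]>225)&(h[...,1]<120)); 
P=[]
for y in range(118,254,6):
    r=np.nonzero(m[y,262:302])[0]+262
    if len(r)>10: P.append(np.r_[wz(d,(r.min()+r.max())/2,y,70),len(r)])
P=np.array(P); k=np.polyfit(P[:,0],P[:,1],1); print("yaw",np.degrees(np.arctan(k[0])),"y at 545.5",np.polyval(k,545.5),"widths",P[:,3])
red=((h[...,0]<6)|(h[...,0]>174))&(h[...,1]>170)&(h[...,2]>110)
red[:,:255]=0;red[:,305:]=0;red[:80]=0;red[140:]=0
ys,xs=np.nonzero(red);print("cap",xs.min(),xs.max(),ys.min(),ys.max(),"edge",wz(d,xs.mean(),ys.max()+.5,70).round(1))
# rod: dark grey pixels below ferrule
for y in range(278,340,10):
    r=np.nonzero((h[y,250:315,1]<80)&(h[y,250:315,2]<140)&(h[y,250:315,2]>40))[0]+250
    if len(r): print(y,r.min(),r.max(),wz(d,np.median(r),y,65).round(1),np.polyval(k,wz(d,np.median(r),y,65)[0]).round(1))
w=cv2.cvtColor(cv2.imread("pics/w1.png"),cv2.COLOR_BGR2HSV); red=((w[...,0]<6)|(w[...,0]>174))&(w[...,1]>170)&(w[...,2]>110)
red[:,:255]=0;red[:,305:]=0;red[:80]=0;red[140:]=0
ys,xs=np.nonzero(red);print("w1 cap",xs.min(),xs.max(),ys.min(),ys.max())
E
python3 chk.py
```

```text
clock: 26.65
position: [564.8, 114.0, 66.4]
ee_rot: [-0.089, 0.996, -0.0, 0.001]
contact_force: [0.4, -0.7, 0.2]
gripper_width: 85.5
grasp_force: 0.0
clock: 27.65
position: [564.4, 114.2, 201.2]
ee_rot: [-0.089, 0.996, 0.0, 0.002]
contact_force: [-0.2, -0.9, -0.7]
gripper_width: 85.2
grasp_force: 0.0
t 27.7 pos [564.  114.  200.2] F [-0.  -0.6 -0.4] w 85.3 gf 0.0 j [ 0.48  0.35 -0.2   0.   -1.02 -1.87]
shift in tool axes now [-6.00e-01  1.00e-01  1.34e+02] in goal axes [-8.00e-01  1.00e-01  1.34e+02] turn [-0.02  0.09  0.01]
yaw 10.388827227397309 y at 545.5 112.37901853655802 widths [24. 24. 24. 24. 24. 24. 24. 24. 24. 24. 24. 24. 24. 24. 24. 23. 23. 23.
 23. 23. 22. 22. 21.]
cap 268 289 99 108 edge [489.3 102.2  70. ]
278 273 284 [629.2 127.3  65. ] 127.7
288 274 284 [639.  129.5  65. ] 129.5
298 274 284 [649.3 131.4  65. ] 131.4
308 274 283 [660.  132.9  65. ] 133.4
318 274 283 [671.1 134.9  65. ] 135.4
328 274 283 [682.6 136.9  65. ] 137.5
338 274 283 [694.8 139.1  65. ] 139.7
w1 cap 269 290 103 111
```

```bash
python3 - <<'E'
from h import *
for f in("pics/w1.png","pics/w9.png"):
    h=cv2.cvtColor(cv2.imread(f),cv2.COLOR_BGR2HSV)
    m=((h[...,0]>14)&(h[...,0]<32)&(h[...,2]>225)&(h[...,1]<120))
    rod=(h[...,1]<80)&(h[...,2]<140)&(h[...,2]>40)
    print(f,[int(m[y,262:302].sum()) for y in range(118,254,9)],[(int(np.nonzero(rod[y,250:315])[0].min()+250),int(rod[y,250:315].sum())) for y in range(278,340,10)])
sash()
t=arm.get_image("top")["image"].astype(int); o=cv2.cvtColor(cv2.imread("pics/t2.png"),cv2.COLOR_BGR2RGB).astype(int)
df=(abs(t-o).max(2)>40).astype(np.uint8); n,l,st,ce=cv2.connectedComponentsWithStats(df)
print("top changes",[(ce[i].round(),int(st[i,4])) for i in range(1,n) if st[i,4]>8])
E
```

```text
pics/w1.png [24, 24, 25, 24, 24, 24, 24, 23, 23, 23, 23, 23, 23, 23, 22, 22] [(274, 11), (274, 12), (275, 10), (275, 10), (275, 10), (275, 10), (275, 10)]
pics/w9.png [24, 24, 24, 24, 24, 24, 24, 24, 24, 24, 23, 23, 23, 22, 22, 21] [(273, 12), (274, 11), (274, 11), (274, 10), (274, 10), (274, 10), (274, 10)]
t 27.75 sash yellow rows [(192, 229), (192, 229), (192, 230), (192, 230), (192, 230), (193, 230)] F [ 0.3 -0.1 -0.7] tip [714.9 141.  158.7] bend [730.6 143.9 178.7]
top changes [(array([293., 158.]), 1331), (array([112., 182.]), 14), (array([177., 187.]), 15), (array([281., 191.]), 217), (array([186., 194.]), 12), (array([347., 203.]), 68), (array([195., 205.]), 9), (array([335., 206.]), 21), (array([192., 212.]), 9)]
```

Pole seated as before. The only changes on the bench are the sash and its shadows, so I'm handing in.

```bash
python3 -c "
from bench import arm
print(arm.job_done())"
```

```text
the job is handed in; nothing more can be done
None
```

The sash is drawn fully down to its stop and the pole lies back in both saddles, within about 2 mm of where it was; nothing else appears to have moved, and the job was handed in at about 28 s (no verdict was returned).

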